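# Open the wide bayonet filter holder

### The arm

A 6-joint arm with a two-finger parallel gripper is mounted at the origin on the work surface. World frame = base frame: x ahead of the robot, y to its left, z up, the work surface at z = 0. Lengths are in mm, angles in rad, forces in N, time in s.
With the tool pointing down it reaches from about 300 to 775 mm from the base axis. Payload 14.6 kg.
Tool frame: the origin (TCP) lies midway between the tips of the shut fingers; the grasp point (between the pads) lies 19 mm behind it; z points along the fingers, y is the line along which they close (so a half turn about z gives the same grasp; the last joint's range is limited). The gripper opens to 94 mm and grips with 3 to 60 N. Pads are 16 mm wide; open, the fingers measure 119 mm over their backs; the gripper's body (75 mm by 177 mm) begins 78 mm behind the grasp point.
Start: joints at [-0.067, 0.3, 1.521, -0, 1.321, -0.067], TCP at [549.99, -0.002, 205.446] pointing down, gripper open.
Joint ranges: [-3.03, 3.03], [-0.79, 2.21], [0.23, 2.52], [-1.04, 4.18], [0, 3.07], [-2.55, 2.55]. Speed limits (rad/s): [2.22, 2.22, 2.57, 3.14, 3.14, 3.14].

### API

Orientations are given as [roll, pitch, yaw] about the fixed x, y, z axes, in that order (R = Rz(yaw) Ry(pitch) Rx(roll)).
In Python, from cell import manip, camera gives the robot as it stands.
- The arm moves only by the tool move_arm, never from a script. Its arguments are lists of equal length, an entry for each row: "dp": the shift along the world's x, y, z in mm, a list of three; "rotation": the turn, a rotation vector about the world's x, y, z in rad, a list of three; "hand": the opening, from 0 (shut) to 1 (fully open). A call has 1 to 10 rows; each row shifts and turns the commanded pose from where the row before left it; what a row does not reach is not made up. A row lasts 1/8 s, in which the tool goes at most 62.5 mm and 10.7 degrees, less where a joint would pass 70% of its speed; a pose out of reach is approached as far as the arm can. A call with a gripper value outside its range is refused whole. The fingers move at their own pace and stop on an object; "newtons" is the grip in N (left out, the last holds). Time passes only in rows, so rows that do not move let the fingers close. It gives the time, the measured TCP pose, the force, the opening and the grip force at its end, in the units of the state.
- manip.read_state(): the state, without advancing time (a new reading comes with each control period).
- camera(name): name is "scene" or "side" or "wrist"; returns a dict with "image" (420x560x3 uint8, red, green, blue), "fx", "fy", "cx", "cy" (pixels), "k1" (the pictures are not rectified: a ray, as slopes to the right and down, at radius r is drawn at 1 + k1 r^2 times it, then the intrinsics apply), "R" (3x3) and "t" (3): a world point X has camera coordinates R X + t; the wrist camera has in their place "mount" (4x4, takes a point from camera to tool coordinates, whose origin is the TCP and whose axes are the flange's). Camera axes: x right, y down, z forward; pixel columns grow to the right and rows downward; lengths in mm; the calibration is good to about 2 mm. A picture is of the moment at which its call begins: read the wrist's pose just before it. There is no depth.
- manip.sign_off(): hands the job in; it is judged then, once.
The state is a dict: "clock": time; "joints": joint angles; "qd": joint speeds; "effort": joint torques, N m; "eef_pos": TCP position; "eef_rot": TCP orientation; "wrist_force": force on the tool from outside, world axes, zero at the start; "moment": the same for the moment, N m; "finger_gap": finger opening in mm; "finger_force": force on a finger pad.
Only numpy, scipy, OpenCV 4.12 (cv2) and the standard library are available. Lean on these libraries where they do the work, as an engineer would, in place of code of your own. Each camera call takes 0.05 s, during which the arm holds its last target. There are 200 camera calls.

### The job

The filter in the wide filter holder is due for a change: press its bayonet cover down against the spring, twist it a quarter turn anticlockwise (seen from above) to free it from its lugs without forcing it, lift it off and lay it flat in the steel parts tray, grip bar up, without dropping it. Leave the smaller filter holder shut.

Things in the scene. Friction and masses are not known exactly. Their poses are not given: they have to be found in the camera images.
- wide_cover: Cover to remove, plastic, 150 g: disc 84 mm wide, 18 mm thick; at its underside two ears, 180 deg apart, 102 mm tip to tip, 6 mm thick; on top a grip bar 56 mm long, 14 mm thick, 28 mm high (18 to 46 mm above the underside). Origin: centre of underside, z up, x along bar and ears. Starts locked in the wide holder, origin 58 mm above the table. Twist it by the bar while keeping it pressed down.
- wide_holder: Fixed: blue housing 124 mm square, aluminium pot with 2 lugs, rim at z 70 mm. Origin: underside centre; x: bar's direction when locked. A spring pushes the cover up against the lugs (8 N; 11 N at 6 mm). Push it down 4 mm or more (aim for 6, bottoms at 8), keep it down, turn anticlockwise from above (+z); clockwise is blocked. Free from 63 to 115 deg: the spring lifts it 6 mm; lift straight out.
- parts_tray: Empty shallow square steel tray, 170 mm outside, 4 mm walls, rim 20 mm high, floor 4 mm thick; it does not move. Origin: centre of its underside on the table; x and y along its sides.
- small_cover: Cover of the other, smaller filter holder of the same kind, to be left alone: disc 60 mm wide, grip bar 42 mm long, same heights as the wide one; its blue housing is 100 mm square. Origin: centre of the underside.
Not all that is in view belongs to the job. What is shaped like the wide_holder but pink is not meant.

How it is judged (in metres and radians):
On the way, in this order (a step that is already met when the one before it is completed fails the run):
1. the wide cover is pressed down in its holder (at least 3 mm) (z of wide_cover in the frame of wide_holder below 0.055 m and horizontal distance between wide_cover and wide_holder below 0.012 m), for 0.05 s.
2. the wide cover, still in its holder, is turned a quarter turn clear of the lugs (at least 57 degrees) (angle between the x axis of wide_cover and the x axis of wide_holder, either way round above 1 rad and horizontal distance between wide_cover and wide_holder below 0.012 m and z of wide_cover in the frame of wide_holder below 0.072 m), for 0.05 s.
At the end, for the whole second after the job is handed in: The wide cover lies at rest flat on the floor of the parts tray, within its walls, bar up (within 10 degrees), and the small cover is still locked in its holder (within 5 mm of its start) (x of wide_cover in the frame of parts_tray between -0.045 and 0.045 m and y of wide_cover in the frame of parts_tray between -0.045 and 0.045 m and height (world z) of wide_cover between 0 and 0.01 m and angle between wide_cover's own z axis and vertical below 0.17 rad and linear speed of wide_cover below 0.02 m/s and distance of small_cover from where it was at the start of the episode below 0.005 m); the robot touches nothing.
It fails at once if the small cover is shifted more than 5 mm (distance of small_cover from where it was at the start of the episode above 0.005 m).
It fails at once if the wide cover is dropped or thrown (moves faster than 0.7 m/s while not held) (linear speed of wide_cover above 0.7 m/s and contact force between the fingers and wide_cover below 0.3 N).
It fails at once if the wide cover is forced against its holder (over 100 N) (contact force between wide_cover and wide_holder above 100 N).
It also fails if it takes over 48 s, if anything falls off the work surface, if the arm or the gripper's body presses on something with over 40 N, if the wrist force passes 120 N, or if a joint passes its speed limit or range.

## Working session

There is one attempt and no reset: what is moved stays moved. The work goes in short steps, Python scripts to look and compute and a tool call to move; the robot and the scene stay as the last step left them, time stands still between calls to the robot, and variables do not carry over. Pictures are saved under pics/ and viewed, at most 10 in all, crops included, and the job is handed in when it is done.

Besides the shell and the picture viewer there is one more tool, called after ">>>" as name(argument=value, ...), one argument or row to a line, values as JSON. move_arm: Moves the arm, as the interface text tells. Its arguments: {"type":"object","properties":{"dp":{"type":"array","items":{"type":"array","items":{"type":"number"}}},"rotation":{"type":"array","items":{"type":"array","items":{"type":"number"}}},"hand":{"type":"array","items":{"type":"number"}},"newtons":{"type":"number"}},"required":["dp","rotation","hand"]}

```bash
mkdir -p pics
cat > h.py <<'E'
import numpy as np, cv2
from cell import manip, camera
def ray(c,u,v,R=None,t=None):
    x=(u-c["cx"])/c["fx"]; y=(v-c["cy"])/c["fy"]; k=c["k1"]; a,b=x,y
    for _ in range(20):
        s=1+k*(a*a+b*b); a,b=x/s,y/s
    R=np.array(c["R"]) if R is None else R; t=np.array(c["t"]) if t is None else t
    return -R.T@t, R.T@np.array([a,b,1.])
def onz(c,u,v,z,R=None,t=None):
    o,d=ray(c,u,v,R,t); return o+d*(z-o[2])/d[2]
def save(c,n): cv2.imwrite("pics/"+n,cv2.cvtColor(c["image"],cv2.COLOR_RGB2BGR))
E
python3 - <<'E'
from h import *
import pickle
s=manip.read_state(); print(s)
for n in ["scene","side","wrist"]:
    c=camera(n); save(c,n+".png"); pickle.dump(c,open(n+".pkl","wb"))
    print({k:v for k,v in c.items() if k!="image"})
E
```

```text
{'clock': 0.0, 'joints': array([-6.66333426e-02,  3.00494757e-01,  1.52157285e+00,  2.48643150e-05,
        1.32074168e+00, -6.66143570e-02]), 'qd': array([-0.00089022, -0.00079747,  0.00077065, -0.00104095, -0.00033982,
        0.00040406]), 'effort': array([-1.53750298e-03, -5.31805658e+01, -3.52735734e+01,  7.07558286e-02,
        2.43994006e-02, -4.79655944e-05]), 'eef_pos': array([5.49729083e+02, 3.34138715e-03, 2.04876850e+02]), 'eef_rot': array([-3.14038032e+00, -1.05015523e-04,  1.57077111e+00]), 'wrist_force': array([ 0.13991812,  0.60027985, -0.47408373]), 'moment': array([-0.02324803,  0.04736982,  0.04107968]), 'finger_force': 0.0, 'finger_gap': 93.79967753680074}
{'fx': 418.47448280870407, 'fy': 418.47448280870407, 'cx': 277.02694861505654, 'cy': 212.4292768792475, 'k1': -0.07045313935968452, 'R': array([[-0.84105117,  0.5407499 ,  0.01491558],
       [ 0.35405371,  0.57110276, -0.74059949],
       [-0.40899743, -0.61760116, -0.67178115]]), 't': array([ 506.11187327,  -93.52667792, 1197.04042081])}
{'fx': 468.68224727778977, 'fy': 468.68224727778977, 'cx': 282.20438240400495, 'cy': 216.08444413767614, 'k1': -0.12338097843623154, 'R': array([[ 0.90071799, -0.43396937,  0.01943409],
       [-0.29713624, -0.64811665, -0.70118105],
       [ 0.31688665,  0.62579181, -0.71271836]]), 't': array([-538.49074243,  158.09089572, 1256.51142144])}
{'fx': 299.630875399538, 'fy': 299.630875399538, 'cx': 284.1449142504187, 'cy': 207.9987603415055, 'k1': -0.042404703008168114, 'mount': array([[ 7.10230327e-04, -9.60543163e-01, -2.78130056e-01,
         8.25420237e+01],
       [ 9.99999712e-01,  6.07920583e-04,  4.54090308e-04,
        -3.18276713e-01],
       [-2.67092355e-04, -2.78130298e-01,  9.60543318e-01,
        -1.79569240e+02],
       [ 0.00000000e+00,  0.00000000e+00,  0.00000000e+00,
         1.00000000e+00]])}
```

View pics/scene.png

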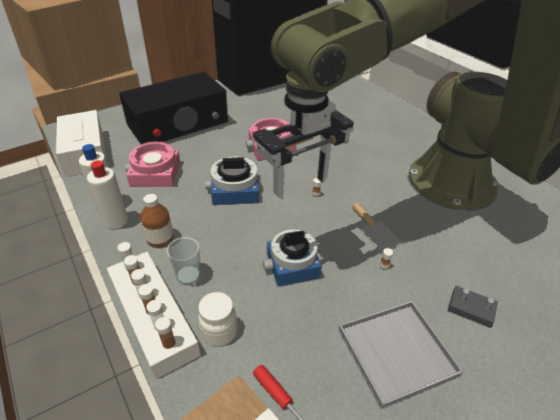

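View pics/side.png

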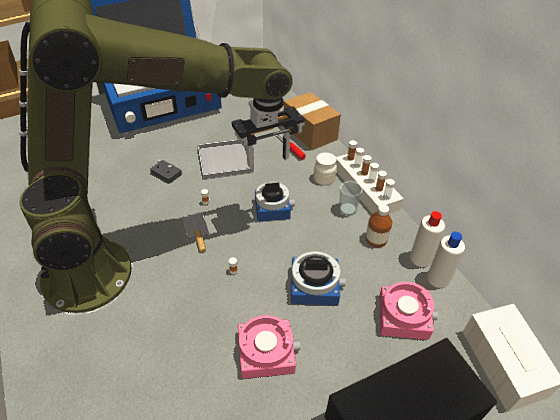

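The scene view shows two blue housings, at scene px (234,180) and (295,257), which are side px (315,278) and (273,202). There are also pink look-alikes at scene (154,165) and (271,137). The tray is at scene (398,350) and side (222,158). Next I'll measure the two blue ones and view close crops.

Run:
```python
from h import *
import pickle
S=pickle.load(open("scene.pkl","rb"));D=pickle.load(open("side.pkl","rb"))
for n,c,pts in [("scene",S,[(234,180),(295,257)]),("side",D,[(315,278),(273,202)])]:
    hsv=cv2.cvtColor(c["image"],cv2.COLOR_RGB2HSV)
    m=cv2.inRange(hsv,(100,120,40),(125,255,255))
    k,l,st,ce=cv2.connectedComponentsWithStats(m)
    for i in range(1,k):
        if st[i,4]>250: print(n,st[i],ce[i].round(), onz(c,*ce[i],40).round())
    g=cv2.inRange(hsv,(0,0,0),(180,255,60))
    for p in pts: print(p, onz(c,*p,76).round())
rows=[]
for c,pts in [(S,[(234,178),(295,255)]),(D,[(315,275),(273,200)])]:
    rows.append(np.hstack([cv2.resize(c["image"][v-37:v+37,u-50:u+50],(400,296),interpolation=cv2.INTER_CUBIC) for u,v in pts]))
cv2.imwrite("pics/crops.png",cv2.cvtColor(np.vstack(rows),cv2.COLOR_RGB2BGR))
```

```text
scene [211 183  47  21 605] [235. 196.] [ 588. -223.   40.]
scene [273 262  48  23 601] [296. 274.] [600.  71.  40.]
(234, 180) [ 578. -240.   76.]
(295, 257) [595.  56.  76.]
side [180   0  16  38 342] [187.  18.] [ 748. 1451.   40.]
side [ 103   83  118   50 2349] [155. 106.] [381. 683.  40.]
side [256 202  35  19 371] [273. 214.] [549. -39.  40.]
side [291 281  49  24 567] [316. 297.] [ 521. -351.   40.]
(315, 278) [ 532. -322.   76.]
(273, 202) [553. -29.  76.]
```

View pics/crops.png

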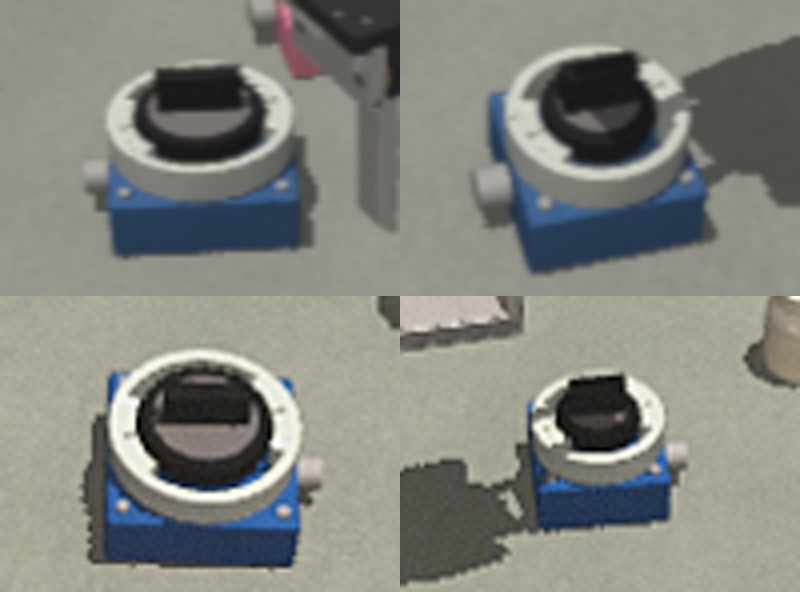

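View pics/wrist.png

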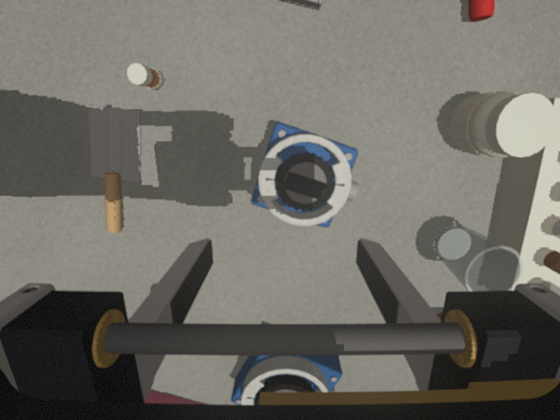

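The top-left and bottom-left crops show the housing at scene (234,170) / side (316,270). Its disc and grip bar look larger for their distance, and its bar is in line with the lugs. The other one, at scene (295,247), seems smaller. I'll measure both metrically, plus the tray.

Run:
```python
from h import *
import pickle
S=pickle.load(open("scene.pkl","rb"));D=pickle.load(open("side.pkl","rb"))
for n,c,pts in [("scene",S,[(234,172),(295,249)]),("side",D,[(316,270),(272,195)])]:
    hsv=cv2.cvtColor(c["image"],cv2.COLOR_RGB2HSV)
    for u,v in pts:
        m=np.zeros(hsv.shape[:2],np.uint8); 
        w=cv2.inRange(hsv,(0,0,185),(180,60,255)); m[v-30:v+30,u-32:u+32]=w[v-30:v+30,u-32:u+32]
        k,l,st,ce=cv2.connectedComponentsWithStats(m)
        P=np.vstack([np.argwhere(l==i)[:,::-1] for i in range(1,k) if st[i,4]>20])
        H=cv2.convexHull(P.astype(np.int32))[:,0]
        W=np.array([onz(c,a,b,70)[:2] for a,b in H])
        (x,y),r=cv2.minEnclosingCircle(W.astype(np.float32))
        print(n,"ring",round(x),round(y),"r",round(r))
    # bar: extents in x on plane 104
P=dict(scene=[(340,324),(408,305),(458,366),(387,399)],side=[(197,148),(244,140),(254,172),(203,178)])
for n,c in [("scene",S),("side",D)]:
    W=np.array([onz(c,*p,20) for p in P[n]]); print(n,W.round().tolist(),W.mean(0).round())
# bar ends tops from crops
B={"scene":[((234,178),(158,68),(238,66)),((295,255),(157,66),(235,52))],"side":[((315,275),(165,386-296),(248,386-296)),((273,200),(170,381-296),(225,376-296))]}
for n,c in [("scene",S),("side",D)]:
    for (u,v),a,b in B[n]:
        A=[onz(c,u-50+q[0]/4,v-37+q[1]/4,104)[:2] for q in (a,b)]
        d=A[1]-A[0]; print(n,"bar len",np.hypot(*d).round(),"dir",np.degrees(np.arctan2(d[1],d[0])).round(), ((A[0]+A[1])/2).round())
```

```text
scene ring 554 -289 r 61
scene ring 574 22 r 49
side ring 556 -301 r 71
side ring 557 71 r 106
scene [[589.0, 208.0, 20.0], [442.0, 248.0, 20.0], [462.0, 397.0, 20.0], [615.0, 369.0, 20.0]] [527. 305.  20.]
side [[451.0, 382.0, 20.0], [618.0, 357.0, 20.0], [581.0, 180.0, 20.0], [419.0, 221.0, 20.0]] [517. 285.  20.]
scene bar len 52.0 dir 151.0 [ 551. -291.]
scene bar len 43.0 dir 162.0 [573.  18.]
side bar len 52.0 dir -25.0 [ 550. -293.]
side bar len 41.0 dir -17.0 [571.  16.]
```

The wide cover is the one at about (552,-290) (ring radius about 61 mm, bar 52+ mm, direction about -27°). The small one is at about (573,18), and the tray is at about (522,295). To stay within joint 6's range I'll pre-rotate by -117°. I'll move over it and look with the wrist camera.

>>> move_arm(
  dp=[
    [0,-26,0],
    [0,-26,0],
    [0,-26,0],
    [0,-26,0],
    [0,-26,0],
    [0,-26,0],
    [0,-26,0],
    [0,-26,0],
    [0,-26,0],
    [0,-26,0],
  ],
  rotation=[
    [0,0,-0.185],
    [0,0,-0.185],
    [0,0,-0.185],
    [0,0,-0.185],
    [0,0,-0.185],
    [0,0,-0.185],
    [0,0,-0.185],
    [0,0,-0.185],
    [0,0,-0.185],
    [0,0,-0.185],
  ],
  hand=[1,1,1,1,1,1,1,1,1,1],
)

```text
clock: 1.4
eef_pos: [549.8, -260.8, 205.2]
eef_rot: [-3.141, 0.0, -0.285]
wrist_force: [-0.0, -0.0, 0.2]
finger_gap: 94.1
finger_force: 0.0
```

>>> move_arm(
  dp=[
    [1,-15,0],
    [0,-15,0],
    [0,0,0],
  ],
  rotation=[
    [0,0,-0.185],
    [0,0,0],
    [0,0,0],
  ],
  hand=[1,1,1],
)

```text
clock: 1.78
eef_pos: [550.8, -290.6, 205.1]
eef_rot: [-3.142, 0.0, -0.461]
wrist_force: [0.2, -0.3, -0.4]
finger_gap: 94.1
finger_force: 0.0
```

Run:
```python
from h import *
import pickle
s=manip.read_state(); c=camera("wrist"); save(c,"w2.png"); pickle.dump((s,c),open("w2.pkl","wb"))
print(s["clock"],s["joints"],s["eef_pos"],s["eef_rot"])
```

```text
1.775 [-5.44323347e-01  4.64697156e-01  1.29611886e+00 -2.35592661e-05
  1.38126700e+00  1.48730992e+00] [ 550.79473428 -290.63223262  205.09490243] [-3.14157482e+00  4.90585619e-04 -4.60832493e-01]
```

View pics/w2.png

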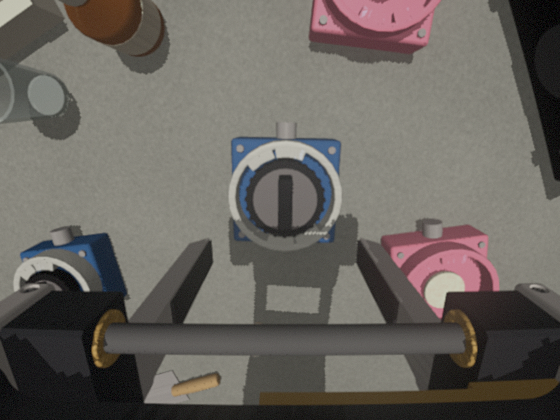

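The wide cover is centred at about (286,196) between the fingers. Its bar is nearly vertical in the image, running from about (285,176) to (286,231), so it is parallel to tool x. I'll work out the exact offset.

```bash
cat >> h.py <<'E'
from scipy.spatial.transform import Rotation as Ro
def wristRT(s,c):
    T=np.eye(4); T[:3,:3]=Ro.from_euler("xyz",s["eef_rot"]).as_matrix(); T[:3,3]=s["eef_pos"]
    M=np.linalg.inv(T@c["mount"]); return M[:3,:3],M[:3,3]
E
python3 - <<'E'
from h import *
import pickle
s,c=pickle.load(open("w2.pkl","rb")); R,t=wristRT(s,c)
g=cv2.cvtColor(c["image"],cv2.COLOR_RGB2GRAY)
print(g[205,235:340:3], g[160:245:3,285])
sub=np.zeros_like(g); sub[165:240,265:308]=(g[165:240,265:308]<45)*255
k,l,st,ce=cv2.connectedComponentsWithStats(sub)
for i in range(1,k):
    if st[i,4]>100:
        P=np.argwhere(l==i)[:,::-1]; rect=cv2.minAreaRect(P.astype(np.float32)); print(st[i],rect)
        q=cv2.boxPoints(rect); W=np.array([onz(c,*p,104,R,t)[:2] for p in q]); print(W.round(1).tolist(),W.mean(0))
hsv=cv2.cvtColor(c["image"],cv2.COLOR_RGB2HSV)
for name,lo,hi,z,box in [("blue",(100,120,40),(125,255,255),None,(120,250,225,350)),("ring",(0,0,170),(180,50,255),70,(135,255,222,348))]:
    m=np.zeros_like(g); a,b,d,e=box; m[a:b,d:e]=cv2.inRange(hsv,lo,hi)[a:b,d:e]
    P=np.argwhere(m>0)[:,::-1].astype(np.float32)
    if name=="ring":
        W=np.array([onz(c,*p,70,R,t)[:2] for p in P],np.float32); print(name,cv2.minEnclosingCircle(W))
    else: print(name,cv2.minAreaRect(P))
E
```

```text
[165  78  92  90  60  52  79 113 112 112 112 111 110 112 101  49  46  43
  44  86 111 110 112 113 112 113 114  92  51  56  94  92  80 159 181] [ 59  58  52 109 117  63  46  56  53  49  47  47  50  49  50  50  48  53
  49  45  46  45  44  40  40  42  92 108 105]
[265 221  43  16 266] ((285.780517578125, 228.97560119628906), (41.963985443115234, 14.576961517333984), 6.34019136428833)
[[535.1, -259.4], [548.0, -267.8], [525.3, -302.6], [512.1, -294.6]] [ 530.14176809 -281.10676665]
blue ((284.867431640625, 189.91363525390625), (107.0175552368164, 101.17306518554688), 0.8069294095039368)
ring ((551.6134643554688, -290.4118347167969), 60.84571075439453)
```

Run:
```python
from h import *
import pickle
s,c=pickle.load(open("w2.pkl","rb")); R,t=wristRT(s,c)
g=cv2.cvtColor(c["image"],cv2.COLOR_RGB2GRAY).astype(float)
W=[]
for v in range(184,220):
    x=np.arange(272,300); w=np.clip(80-g[v,272:300],0,None); W.append(onz(c,(w*x).sum()/w.sum(),v,104,R,t)[:2])
vx,vy,x0,y0=cv2.fitLine(np.array(W,np.float32),cv2.DIST_HUBER,0,.01,.01).ravel()
print("bar dir",np.degrees(np.arctan2(vy,vx)),x0,y0,"tool yaw",np.degrees(s["eef_rot"][2]))
# offset of ring centre from bar line
n=np.array([-vy,vx]); print("ring off bar line",n@(np.array([551.6,-290.4])-[x0,y0]))
for v in (179,175,231): print(v,onz(c,285.5,v,104,R,t))
```

```text
bar dir -27.297983 554.2984 -291.89987 tool yaw -26.403756897211895
ring off bar line 0.09530025781390003
179 [ 575.52664327 -303.1687465   104.        ]
175 [ 578.96334502 -304.86675695  104.        ]
231 [ 528.41992442 -279.89626921  104.        ]
```

The bar line passes through the ring centre at (552,-290.5) and is -27.3° off. I'll align, descend with the fingers half closed, and grip.

>>> move_arm(
  dp=[
    [1,0,-30],
    [0,0,-40],
    [0,0,-40],
    [0,0,-14],
    [0,0,0],
    [0,0,0],
    [0,0,0],
    [0,0,0],
    [0,0,0],
  ],
  rotation=[
    [0,0,-0.015],
    [0,0,0],
    [0,0,0],
    [0,0,0],
    [0,0,0],
    [0,0,0],
    [0,0,0],
    [0,0,0],
    [0,0,0],
  ],
  hand=[0.5,0.5,0.5,0.5,0.5,0,0,0,0],
  newtons=45,
)

```text
clock: 2.95
eef_pos: [552.0, -290.4, 82.0]
eef_rot: [3.141, -0.001, -0.479]
wrist_force: [-1.3, -1.7, 3.9]
finger_gap: 13.4
finger_force: 45.0
```

>>> move_arm(
  dp=[
    [0,0,-2],
    [0,0,-2],
    [0,0,-2],
    [0,0,0],
  ],
  rotation=[
    [0,0,0],
    [0,0,0],
    [0,0,0],
    [0,0,0],
  ],
  hand=[0,0,0,0],
)

```text
clock: 3.45
eef_pos: [552.1, -290.5, 76.3]
eef_rot: [3.141, -0.001, -0.479]
wrist_force: [-4.3, -1.6, 8.4]
finger_gap: 13.8
finger_force: 45.0
```

>>> move_arm(
  dp=[
    [0,0,-2],
    [0,0,0],
    [0,0,0],
  ],
  rotation=[
    [0,0,0],
    [0,0,0],
    [0,0,0],
  ],
  hand=[0,0,0],
)

```text
clock: 3.82
eef_pos: [552.1, -290.4, 74.5]
eef_rot: [3.141, -0.001, -0.479]
wrist_force: [-2.7, -1.0, 8.0]
finger_gap: 13.9
finger_force: 45.0
```

Run:
```python
from h import *
print(manip.read_state())
r=[]
for n in ["scene","side"]:
    c=camera(n); u,v=(234,170) if n=="scene" else (316,268); r.append(cv2.resize(c["image"][v-37:v+37,u-50:u+50],(400,296),interpolation=cv2.INTER_CUBIC))
cv2.imwrite("pics/press.png",cv2.cvtColor(np.hstack(r),cv2.COLOR_RGB2BGR))
```

```text
{'clock': 3.825, 'joints': array([-5.42803333e-01,  5.89104902e-01,  1.42462517e+00, -4.74040383e-04,
        1.12675784e+00,  1.50746693e+00]), 'qd': array([ 0.00133593,  0.00138365, -0.00024897,  0.000633  ,  0.00367499,
        0.00054387]), 'effort': array([ 1.55190378e+00, -6.07046270e+01, -3.03485548e+01,  6.86395951e-01,
       -9.34595838e-01,  1.52636447e-02]), 'eef_pos': array([ 552.1076498 , -290.44856915,   74.51336677]), 'eef_rot': array([ 3.14109530e+00, -1.07537395e-03, -4.79270258e-01]), 'wrist_force': array([-2.70585002, -1.02947732,  7.97700023]), 'moment': array([-0.09000144,  0.94120864,  0.0376848 ]), 'finger_force': 45.00327408313751, 'finger_gap': 13.857807820025691}
```

View pics/press.png

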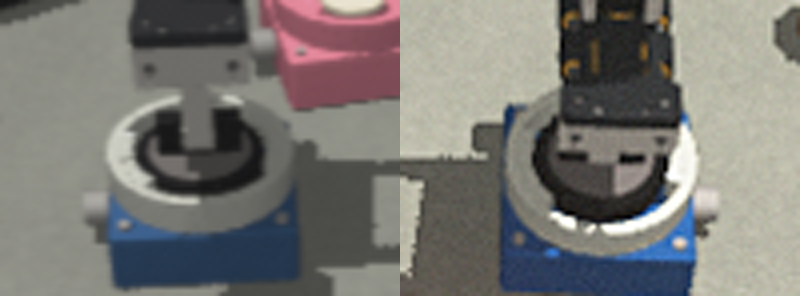

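The grip bar has moved down about 2 px, the fingers aren't slipping, and the force matches the spring. So the cover is pressed about 6–7 mm. Now I'll twist anticlockwise, starting with a few rows.

>>> move_arm(
  dp=[
    [0,0,1],
    [0,0,0],
    [0,0,0],
    [0,0,0],
  ],
  rotation=[
    [0,0,0.05],
    [0,0,0.1],
    [0,0,0.1],
    [0,0,0.1],
  ],
  hand=[0,0,0,0],
)

```text
clock: 4.42
eef_pos: [552.6, -290.3, 75.7]
eef_rot: [3.141, -0.002, -0.126]
wrist_force: [-0.5, -0.8, 7.9]
finger_gap: 14.0
finger_force: 45.0
```

>>> move_arm(
  dp=[
    [0,0,0],
    [0,0,0],
    [0,0,0],
    [0,0,0],
    [0,0,0],
    [0,0,0],
    [0,0,0],
    [0,0,0],
    [0,0,0],
    [0,0,0],
  ],
  rotation=[
    [0,0,0.12],
    [0,0,0.12],
    [0,0,0.12],
    [0,0,0.12],
    [0,0,0.12],
    [0,0,0.12],
    [0,0,0.12],
    [0,0,0.12],
    [0,0,0.12],
    [0,0,0.07],
  ],
  hand=[0,0,0,0,0,0,0,0,0,0],
)

```text
clock: 5.68
eef_pos: [552.7, -290.4, 75.7]
eef_rot: [3.139, -0.0, 1.024]
wrist_force: [-0.4, 0.3, 8.6]
finger_gap: 13.4
finger_force: 45.0
```

Run:
```python
from h import *
print(manip.read_state())
r=[]
for n in ["scene","side"]:
    c=camera(n); u,v=(234,170) if n=="scene" else (316,268); r.append(cv2.resize(c["image"][v-37:v+37,u-50:u+50],(400,296),interpolation=cv2.INTER_CUBIC))
cv2.imwrite("pics/turn.png",cv2.cvtColor(np.hstack(r),cv2.COLOR_RGB2BGR))
```

```text
{'clock': 5.675, 'joints': array([-5.42494097e-01,  5.87891506e-01,  1.42344124e+00,  1.80345641e-04,
        1.12780721e+00,  4.52958399e-03]), 'qd': array([ 8.61571802e-04, -2.75897635e-03, -1.04883621e-04,  1.70665771e-03,
        6.14933883e-04, -5.35334849e-01]), 'effort': array([ 1.15340995e-01, -6.05787134e+01, -2.91111624e+01,  4.28245962e-02,
       -1.20099122e-01,  6.57714251e-01]), 'eef_pos': array([ 552.69446911, -290.39068276,   75.7276326 ]), 'eef_rot': array([ 3.13914072e+00, -1.74234751e-04,  1.02369576e+00]), 'wrist_force': array([-0.38203059,  0.31059653,  8.64092285]), 'moment': array([ 0.08390045,  0.12628238, -0.05596011]), 'finger_force': 45.00754415988922, 'finger_gap': 13.43256406948833}
```

View pics/turn.png

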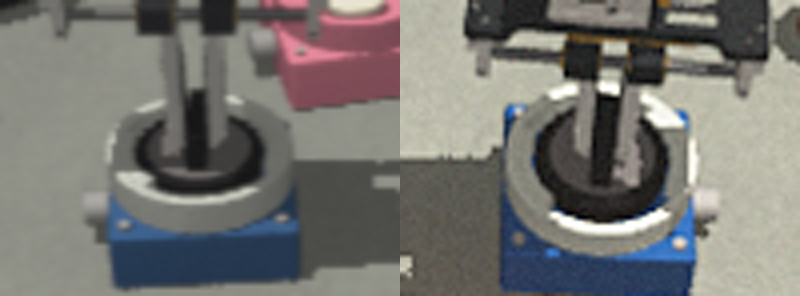

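The bar is now perpendicular to where it started, and the cover is still seated and pressed. Lifting straight out.

>>> move_arm(
  dp=[
    [0,0,0],
    [0,0,3],
    [0,0,4],
    [0,0,6],
    [0,0,10],
    [0,0,20],
    [0,0,30],
    [0,0,40],
    [0,0,40],
    [0,0,0],
  ],
  rotation=[
    [0,0,0],
    [0,0,0],
    [0,0,0],
    [0,0,0],
    [0,0,0],
    [0,0,0],
    [0,0,0],
    [0,0,0],
    [0,0,0],
    [0,0,0],
  ],
  hand=[0,0,0,0,0,0,0,0,0,0],
)

```text
clock: 7.02
eef_pos: [552.6, -290.3, 230.6]
eef_rot: [3.137, -0.0, 1.021]
wrist_force: [0.7, 0.9, -2.0]
finger_gap: 13.5
finger_force: 45.0
```

Run:
```python
from h import *
c=camera("side"); i=c["image"][90:330,180:420]
d=camera("scene"); j=d["image"][90:330,180:500]; 
cv2.imwrite("pics/lift.png",cv2.cvtColor(np.hstack([i,j]),cv2.COLOR_RGB2BGR))
# tray: grey floor mask in scene & rim centre via two views
W={}
for n,cc,P in [("scene",d,[(340,324),(408,305),(458,366),(387,399)]),("side",c,[(197,148),(244,140),(254,172),(203,178)])]:
    print(n,[onz(cc,*p,20)[:2].round().tolist() for p in P])
```

```text
scene [[589.0, 208.0], [442.0, 248.0], [462.0, 397.0], [615.0, 369.0]]
side [[451.0, 382.0], [618.0, 357.0], [581.0, 180.0], [419.0, 221.0]]
```

View pics/lift.png

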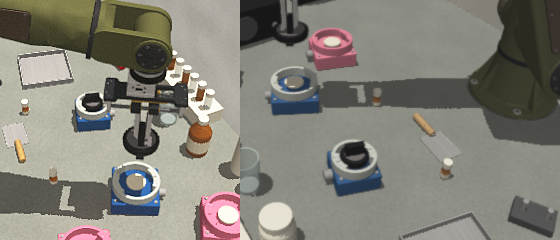

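The cover is out of the holder and held level, and the small cover is untouched. Now I'll locate the tray precisely.

Run:
```python
from h import *
for n,(a,b,e,f) in [("scene",(290,412,325,475)),("side",(125,195,185,265))]:
    c=camera(n); im=c["image"][a:b,e:f]
    lab=cv2.cvtColor(im,cv2.COLOR_RGB2LAB).astype(float); bg=np.median(lab[:8].reshape(-1,3),0)
    m=(np.linalg.norm(lab-bg,axis=2)>18).astype(np.uint8)*255
    m=cv2.morphologyEx(m,cv2.MORPH_OPEN,np.ones((2,2),np.uint8)); m=cv2.morphologyEx(m,cv2.MORPH_CLOSE,np.ones((5,5),np.uint8))
    C=max(cv2.findContours(m,0,2)[0],key=cv2.contourArea)[:,0]+[e,a]
    W=np.array([onz(c,*p,20)[:2] for p in C],np.float32)
    print(n,cv2.minAreaRect(W),C.min(0),C.max(0))
```

```text
scene ((534.297119140625, 314.1300048828125), (175.52044677734375, 174.75180053710938), 77.69208526611328) [339 304] [462 411]
side ((507.28564453125, 289.57208251953125), (353.9725341796875, 290.1284484863281), 65.8729019165039) [185 129] [264 194]
```

>>> move_arm(
  dp=[
    [0,20,0],
    [0,40,0],
    [-3,45,0],
    [-3,45,0],
    [-3,45,0],
    [-3,45,0],
    [-3,45,0],
    [-3,45,0],
    [-3,45,0],
    [-3,45,0],
  ],
  rotation=[
    [0,0,0],
    [0,0,0],
    [0,0,0],
    [0,0,0],
    [0,0,0],
    [0,0,0],
    [0,0,0],
    [0,0,0],
    [0,0,0],
    [0,0,0],
  ],
  hand=[0,0,0,0,0,0,0,0,0,0],
)

```text
clock: 8.48
eef_pos: [526.8, 132.3, 226.9]
eef_rot: [-3.141, 0.0, 1.021]
wrist_force: [1.5, 0.0, -1.5]
finger_gap: 14.0
finger_force: 45.0
```

>>> move_arm(
  dp=[
    [0,40,0],
    [0,30,0],
    [0,10,0],
    [0,0,0],
    [0,0,0],
  ],
  rotation=[
    [0,0,0],
    [0,0,0],
    [0,0,0],
    [0,0,0],
    [0,0,0],
  ],
  hand=[0,0,0,0,0],
)

```text
clock: 9.1
eef_pos: [527.9, 209.2, 227.3]
eef_rot: [-3.142, 0.0, 1.02]
wrist_force: [-0.5, -0.6, -1.2]
finger_gap: 13.9
finger_force: 45.0
```

Run:
```python
from h import *
import pickle
s=manip.read_state(); c=camera("wrist"); save(c,"w3.png"); pickle.dump((s,c),open("w3.pkl","wb"))
print(s["eef_pos"],s["eef_rot"])
```

```text
[527.91645964 209.24392685 227.34722358] [-3.14150203e+00  2.80480097e-04  1.02008833e+00]
```

View pics/w3.png

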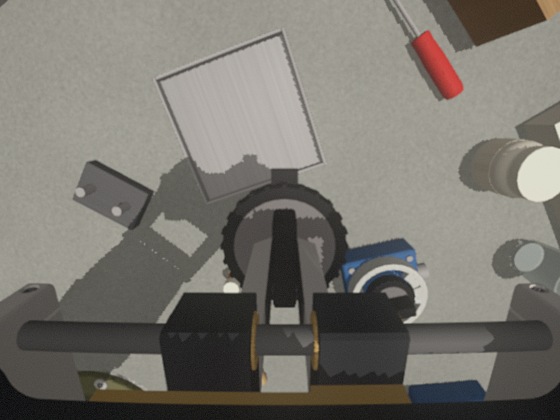

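The wrist view shows the whole tray, with rim corners at (157,79), (282,31), (324,161) and (210,201). The cover is held at (285,240).

Run:
```python
from h import *
import pickle
s,c=pickle.load(open("w3.pkl","rb")); R,t=wristRT(s,c)
W=np.array([onz(c,*p,20,R,t)[:2] for p in [(157,79),(282,31),(324,161),(210,201)]]); print(W.round(),W.mean(0), np.linalg.norm(W-np.roll(W,1,0),axis=1))
W=np.array([onz(c,*p,205,R,t)[:2] for p in [(222,240),(348,240)]]);print("ear/disc",W)
```

```text
[[465. 404.]
 [621. 368.]
 [588. 211.]
 [432. 244.]] [526.77925533 306.86287932] [162.62910484 160.1624871  160.58494719 159.74588028]
ear/disc [[488.5065271  232.89498206]
 [566.45637037 185.0969542 ]]
```

>>> move_arm(
  dp=[
    [0,40,0],
    [-1,40,-20],
    [0,18,-40],
    [0,0,-50],
    [0,0,-40],
    [0,0,-25],
    [0,0,-12],
    [0,0,0],
    [0,0,0],
  ],
  rotation=[
    [0,0,0],
    [0,0,0],
    [0,0,0],
    [0,0,0],
    [0,0,0],
    [0,0,0],
    [0,0,0],
    [0,0,0],
    [0,0,0],
  ],
  hand=[0,0,0,0,0,0,0,0,0],
)

```text
clock: 10.28
eef_pos: [527.6, 308.1, 41.8]
eef_rot: [3.141, -0.002, 1.021]
wrist_force: [-0.4, 0.3, -1.1]
finger_gap: 13.5
finger_force: 45.0
```

>>> move_arm(
  dp=[
    [0,0,-5],
    [0,0,-4],
    [0,0,-2],
    [0,0,0],
    [0,0,0],
  ],
  rotation=[
    [0,0,0],
    [0,0,0],
    [0,0,0],
    [0,0,0],
    [0,0,0],
  ],
  hand=[0,0,0,0,0],
)

```text
clock: 10.9
eef_pos: [527.0, 308.1, 29.6]
eef_rot: [3.142, -0.0, 1.021]
wrist_force: [-0.1, -0.6, -1.6]
finger_gap: 13.7
finger_force: 45.0
```

>>> move_arm(
  dp=[
    [0,0,-1],
    [0,0,-1],
    [0,0,0],
    [0,0,0],
  ],
  rotation=[
    [0,0,0],
    [0,0,0],
    [0,0,0],
    [0,0,0],
  ],
  hand=[0,0,0,0],
)

```text
clock: 11.4
eef_pos: [527.1, 308.0, 28.0]
eef_rot: [3.141, -0.0, 1.021]
wrist_force: [-2.8, -1.6, 5.5]
finger_gap: 13.4
finger_force: 45.0
```

The upward force rose to about 5.5 N, so the cover is on the floor. Releasing and backing off.

>>> move_arm(
  dp=[
    [0,0,0],
    [0,0,0],
    [0,0,0],
    [0,0,15],
    [0,0,30],
    [0,0,40],
    [0,0,40],
    [0,0,40],
    [0,0,0],
  ],
  rotation=[
    [0,0,0],
    [0,0,0],
    [0,0,0],
    [0,0,0],
    [0,0,0],
    [0,0,0],
    [0,0,0],
    [0,0,0],
    [0,0,0],
  ],
  hand=[0.4,0.4,0.4,0.4,0.4,0.4,0.4,0.4,0.4],
  newtons=10,
)

```text
clock: 12.52
eef_pos: [528.0, 308.6, 196.9]
eef_rot: [3.138, -0.006, 1.021]
wrist_force: [0.7, -0.0, -0.8]
finger_gap: 37.3
finger_force: 0.0
```

Run:
```python
from h import *
s=manip.read_state(); print(s["eef_pos"],s["wrist_force"],s["finger_gap"])
a=camera("wrist")["image"]; b=camera("scene")["image"]
cv2.imwrite("pics/end.png",cv2.cvtColor(np.hstack([a[20:320,120:450],b[120:420,210:500]]),cv2.COLOR_RGB2BGR))
```

```text
[528.03202023 308.55906992 196.92160732] [ 0.72340523 -0.0424994  -0.76586853] 37.32993363195133
```

View pics/end.png

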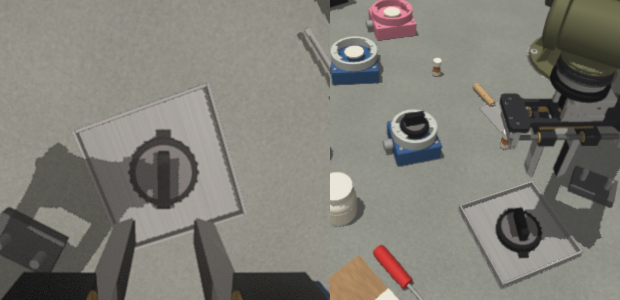

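The cover lies flat near the centre of the tray, bar up, and the fingers are clear. The small holder is still shut.

```bash
python3 -c "
from cell import manip
print(manip.sign_off())"
```

```text
the job is handed in; nothing more can be done
None
```

The wide cover was pressed, turned about 86° anticlockwise, lifted out and laid flat, bar up, near the centre of the parts tray, with the small holder left shut; the job is handed in, and no verdict was returned.

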